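# Lap three stiffening plates on the cementing easel

## Robot

A 6-joint arm with a two-finger parallel gripper is mounted at the origin on a cart in front of the work surface, level with it; the furniture and walls round the work are solid. World frame = base frame: x ahead of the robot, y to its left, z up, the work surface at z = 0. Lengths are in m, angles in rad, forces in N, time in s.
With the tool pointing down it reaches from about 0.3 to 0.875 m from the base axis. Payload 6.4 kg.
Tool frame: the origin (TCP) lies on the centre line of the jaws, within the pads' length; the fingertips stand 11 mm ahead of it and the grasp point (between the pads) lies 8 mm behind it; z points along the fingers, y is the line along which they close (so a half turn about z gives the same grasp; the last joint's range is limited). The gripper opens to 85 mm and grips with 20 to 120 N. Pads are 22 mm wide; open, the fingers measure 114 mm over their backs; the gripper's body (76 mm by 85 mm) begins 54 mm behind the grasp point. The pads swing forward as they close: fully open they stand 13 mm farther back than shut.
Start: joints at [1.08, 0.181, 1.607, -0, 1.354, -0.206], TCP at [0.162, 0.552, 0.242] pointing down, gripper open.
Joint ranges: [-2.99, 2.99], [-0.89, 2.07], [0.3, 2.58], [-1.14, 4.28], [0, 2.63], [-3.12, 3.12]. Speed limits (rad/s): [2.57, 2.57, 3.01, 3.14, 3.14, 3.14].

## Interface

Orientations are given as a 3x3 rotation matrix whose columns are the frame's x, y, z axes.
In Python, from rig import env, optics, job gives the robot as it stands. The module is installed in compiled form; this text tells all that it offers.
- The arm moves only by the shell command python3 -m handwheel 'ROWS' [FORCE]. ROWS is JSON, a list that holds one entry, the list of rows, each a list of 7 numbers: the opening in per cent of the stroke, from 0 (shut) to 100 (fully open), then the shift along the tool's x, y, z in mm, then the turn, a rotation vector about the tool's x, y, z in rad. A call has exactly 5 rows; each row shifts and turns the commanded pose from where the row before left it, along the tool's axes as they then stand; what a row does not reach is not made up. A row lasts 1/12 s, in which the tool goes at most 41.7 mm and 7.16 degrees, less where a joint would pass 70% of its speed; a pose out of reach is approached as far as the arm can. A call is refused whole if a number of a shift passes 41.7 or a number of a turn 0.125, either way. A call with a gripper value outside its range is refused whole. The fingers move at their own pace and stop on an object; FORCE is the grip in N (left out, the last holds). Time passes only in rows, so rows that do not move let the fingers close, or fill a call up. It gives the time, the measured TCP pose, the force, the opening and the grip force at its end, in the units of the state.
- env.sense(): the state, without advancing time (a new reading comes with each control period).
- optics.grab_frame(name): name is "side" or "top" or "wrist"; returns the picture (384x512x3 uint8, blue, green, red); there is no depth.
- optics.camera_params(name): a dict with "vertical_fov" (degrees; the focal length in pixels is half the picture's height over the tangent of half this angle, whatever the lens; pixels are square), "cx", "cy" (the principal point, pixels), "position" and "orientation" of the camera in the world. Camera axes: x right, y up, looking along -z (the intrinsics and any distortion apply to the point x, -y, -z); pixel columns grow to the right and rows downward; lengths in m; the calibration is good to about 2 mm. A picture is of the moment at which its call begins: read the wrist's pose just before it. camera_params takes no time and is no camera call; for the wrist camera it gives the pose at the moment of the call.
- job.hand_in(): hands the job in; it is judged then, once.
The state is a dict: "time": time; "joints": joint angles; "qvel": joint speeds; "effort": joint torques, N m; "eef_pos": TCP position; "eef_rot": TCP orientation; "wrist_force": force on the tool from outside, world axes, zero at the start; "wrist_torque": the same for the moment, N m; "finger_gap": opening from 0.0 (shut) to 1.0 (fully open); "gripper_force": force on a finger pad.
Only numpy, scipy, OpenCV 4.12 (cv2) and the standard library are available. Lean on these libraries where they do the work, as an engineer would, in place of code of your own. Each camera call takes 0.05 s, during which the arm holds its last target. There are 200 camera calls.

## Task

Get the three plywood stiffening plates ready for cement on the sloped easel: lap them like roof slates, square ends down the slope and round ends up, the longest first with its square end at the toe ledge, then the middle one on top of it with its square end on the first scribed cross line, then the shortest on that with its square end on the second line, all lying flat, straight and between the two long lines. Then swing the hold-down bar over so that it rests on the lapped plates, and leave the other things on the bench where they are.

Things in the scene. Friction and masses are not known exactly. Their poses are not given: they have to be found in the camera images.
- deck: Sloped top of the wooden easel, 130 mm wide, 215 mm up the slope, pitched 18 degrees, fixed (place and heading vary). Origin: on its surface, mid-width, at the upper face of the aluminium toe ledge (14 mm wide, 7 mm proud), 34 mm above the bench. x straight up the slope, y to the left looking up it, z out of the surface. Two long lines scribed at y = +33 and -33 mm. Nothing stands up beside the plates
- line_1 (a point): Middle of the first cross line scribed on the deck, 32 mm up the slope from the toe ledge
- line_2 (a point): Middle of the second cross line scribed on the deck, 64 mm up the slope from the toe ledge
- hinge (a point): Middle of the hold-down bar's hinge line, which runs across the deck (along deck y) 200 mm up from the toe ledge and 12 mm above the surface; axes as the deck's. Room about the work: a panel 400 mm high stands on the bench's left edge at the rear, a shelf hangs 560 mm above the bench's rear part, an iron stand as high as the bench stands just left of it, and a tall shoe rack at the robot's left
- bail (a joint): Hinge of the hold-down bar, rad. 0: down on three plates (24 mm); grows as the bar swings up and back past the head of the deck; 1.69 upright; 2.05 rear stop; -0.2 lowest. Starts leaning a little behind upright. Slightly stiff: it stays where left within 0.35 rad of upright and beyond that sinks slowly by its own weight; about 2 N at the bar moves it
- bar_center (a point): Middle of the cross-bar of the hold-down: dark wood, 140 mm long, on two steel side arms outside the deck. 112 mm from the hinge. When down its axes are the deck's and it lies at deck x = 90 mm; it turns with the hinge. Bar: x +-9 mm, z -5 to +8 mm; rubber pad 70 mm long to z = -8 mm bears on the plates. A knob 20 mm across stands out along -x, 8 to 32 mm from this point (upward while open)
- long_center (a point): Centre, half-way up, of the long plate: flat pale plywood, 110 mm long, 50 wide, 8 thick, lying loose on the bench; one square end (tail), one half-round end (head, radius 25 mm). The three differ only in length (110, 95, 80 mm). x along it from tail to head, y across, z up. The straight sides end 25 mm short of the head
- long_tail (a point): Middle of the long plate's square end, at its lower edge
- mid_center (a point): Centre, half-way up, of the middle plate: flat pale plywood, 95 mm long, 50 wide, 8 thick, lying loose on the bench; one square end (tail), one half-round end (head, radius 25 mm). The three differ only in length (110, 95, 80 mm). x along it from tail to head, y across, z up. The straight sides end 25 mm short of the head
- mid_tail (a point): Middle of the middle plate's square end, at its lower edge
- short_center (a point): Centre, half-way up, of the short plate: flat pale plywood, 80 mm long, 50 wide, 8 thick, lying loose on the bench; one square end (tail), one half-round end (head, radius 25 mm). The three differ only in length (110, 95, 80 mm). x along it from tail to head, y across, z up. The straight sides end 25 mm short of the head
- short_tail (a point): Middle of the short plate's square end, at its lower edge
- sanding_block: Bystander: cork sanding block with a dark abrasive sole, 37 x 74 x 27 mm (x, y, z), lying loose among the plates; origin: centre of its underside
- thread_spool: Bystander: upright spool of tan thread, 42 mm across, 48 mm tall, loose; origin: centre of its underside
- polish_tin: Bystander: round flat polish tin, 80 mm across, 23 mm tall, loose; origin: centre of its underside
- glue_jar: Bystander: clear glass jar with a brush standing in it, 92 mm across, 186 mm tall with the brush, loose; origin: centre of its underside
- card_box: Bystander: small grey card box with its flap up, 59 x 72 x 103 mm, loose; origin: centre of its underside

How it is judged:
At the end, for the whole second after the job is handed in: Square lower edges within 5 mm of the ledge (long), first line (middle), second line (short); each plate within 9 mm of the centre line, 0.12 rad of straight, flat on the one below (height to 3 mm, tilt 0.06 rad); bar down (joint within 0.045 rad of 0), bearing on the short plate (over 0.3 N) (x of long_tail in the frame of deck between -0.005 and 0.005 m and y of long_tail in the frame of deck between -0.009 and 0.009 m and y of long_center in the frame of deck between -0.009 and 0.009 m and z of long_center in the frame of deck between 0.001 and 0.007 m and angle between the x axis of each of long_center, mid_center, short_center and the x axis of deck, either way round below 0.12 rad and angle between the z axis of each of long_center, mid_center, short_center and the z axis of deck, either way round below 0.06 rad and x of mid_tail in the frame of deck between 0.027 and 0.037 m and y of mid_tail in the frame of deck between -0.009 and 0.009 m and y of mid_center in the frame of deck between -0.009 and 0.009 m and z of mid_center in the frame of deck between 0.009 and 0.015 m and x of short_tail in the frame of deck between 0.059 and 0.069 m and y of short_tail in the frame of deck between -0.009 and 0.009 m and y of short_center in the frame of deck between -0.009 and 0.009 m and z of short_center in the frame of deck between 0.017 and 0.023 m and value of joint bail between -0.045 and 0.045 rad and contact force between bail and short above 0.3 N); the robot touches nothing.
It fails at once if one of the other things on the bench is shifted by more than 20 mm or knocked over (distance of any of sanding_block, thread_spool, polish_tin, glue_jar, card_box from where it was at the start of the episode above 0.02 m).
It also fails if it takes over 72 s, if anything falls off the work surface, if the arm or the gripper's body presses on something with over 40 N, if the wrist force passes 120 N, or if a joint passes its speed limit or range.

## Working session

There is one attempt and no reset: what is moved stays moved. The work goes in short steps, Python scripts to look and compute and a shell command to move; the robot and the scene stay as the last step left them, time stands still between calls to the robot, and variables do not carry over. Pictures are saved under pics/ and viewed, at most 10 in all, crops included, and the job is handed in when it is done.

```bash
mkdir -p pics; python3 - <<'E'
from rig import env, optics
import cv2,numpy as np
s=env.sense()
print(s['time'],s['eef_pos'],np.round(s['eef_rot'],3).tolist())
ims=[]
for n in ['top','side','wrist']:
    print(n,optics.camera_params(n))
    im=optics.grab_frame(n);cv2.imwrite(f'pics/{n}0.png',im)
    if n!='wrist': cv2.imwrite(f'pics/{n}0v.png',cv2.resize(im,(800,600),interpolation=cv2.INTER_CUBIC))
E
```

```text
0.0 [0.16127682 0.55135649 0.24137981] [[-0.96, 0.281, -0.001], [0.281, 0.96, -0.002], [0.0, -0.002, -1.0]]
top {'vertical_fov': 49.041965252690794, 'cx': 251.54826412781463, 'cy': 190.6183070373152, 'position': array([ 0.41629808, -0.23511444,  1.16598406]), 'orientation': array([[ 0.00953666,  0.9970957 , -0.07555937],
       [-0.9995843 ,  0.01156189,  0.02641129],
       [ 0.0272082 ,  0.07527608,  0.99679147]])}
side {'vertical_fov': 46.861584671599104, 'cx': 254.1900630365592, 'cy': 191.01301201792253, 'position': array([0.40061841, 0.62041704, 0.74588636]), 'orientation': array([[-0.99459355,  0.0443958 , -0.09387593],
       [-0.10191554, -0.59074374,  0.80039681],
       [-0.01992236,  0.80563692,  0.59207454]])}
wrist {'vertical_fov': 69.14079112194554, 'cx': 257.5330248970695, 'cy': 191.27130149810858, 'position': array([0.08724764, 0.57345423, 0.37382789]), 'orientation': array([[ 0.28126304, -0.91522857, -0.2885269 ],
       [ 0.95962997,  0.26787354,  0.08575604],
       [-0.00119766, -0.30099907,  0.95362368]])}
```

View pics/top0v.png

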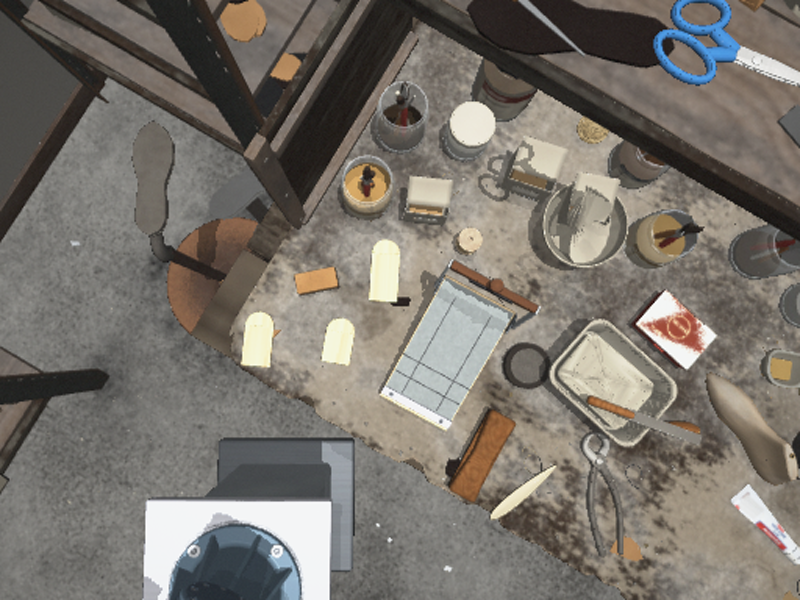

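View pics/side0v.png

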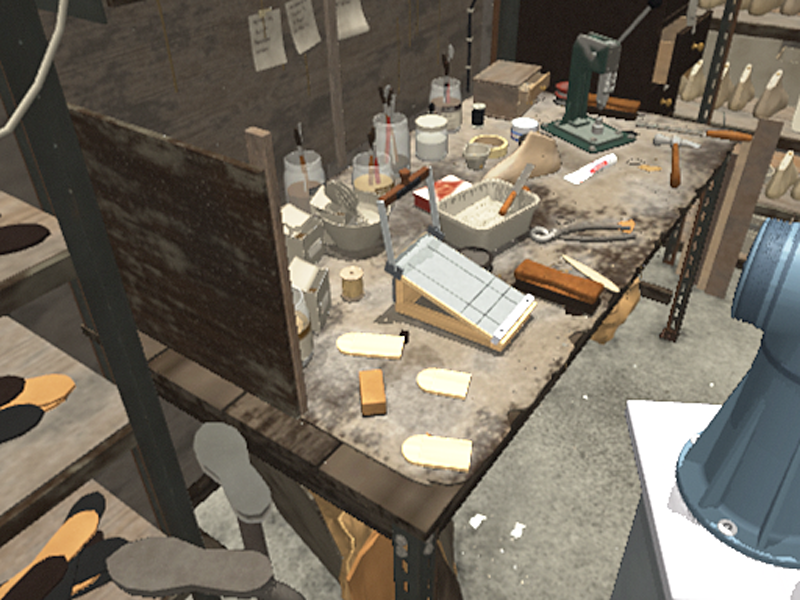

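```bash
cat > h.py <<'E'
import cv2,numpy as np
from rig import env,optics
def ray(P,uv):
    uv=np.atleast_2d(np.asarray(uv,float)); f=192/np.tan(np.radians(P['vertical_fov']/2))
    d=np.c_[(uv[:,0]-P['cx'])/f,-(uv[:,1]-P['cy'])/f,-np.ones(len(uv))]@np.asarray(P['orientation']).T
    return np.asarray(P['position']),d
def onz(P,uv,z):
    o,d=ray(P,uv); return o+d*((z-o[2])/d[:,2])[:,None]
def onplane(P,uv,p0,n):
    o,d=ray(P,uv); return o+d*(((p0-o)@n)/(d@n))[:,None]
def proj(P,X):
    X=np.atleast_2d(X); c=(X-np.asarray(P['position']))@np.asarray(P['orientation']); f=192/np.tan(np.radians(P['vertical_fov']/2))
    return np.c_[P['cx']+f*c[:,0]/-c[:,2],P['cy']-f*c[:,1]/-c[:,2]]
def plates(im,P,z=0.008,amin=150):
    b,g,r=[im[...,i].astype(int) for i in range(3)]
    m=((r>215)&(g>205)&(r-b>25)&(r-b<110)).astype(np.uint8)
    m=cv2.morphologyEx(m,cv2.MORPH_OPEN,np.ones((3,3)))
    out=[]
    for c in cv2.findContours(m,cv2.RETR_EXTERNAL,cv2.CHAIN_APPROX_NONE)[0]:
        if cv2.contourArea(c)<amin: continue
        X=onz(P,c[:,0].astype(float),z)[:,:2]
        (ce,wh,a)=cv2.minAreaRect((X*1000).astype(np.float32)); 
        bx=cv2.boxPoints((ce,wh,a)); e=[bx[1]-bx[0],bx[2]-bx[1]]; L=max(e,key=np.linalg.norm); l=np.linalg.norm(L); ax=L/l
        M=cv2.moments((X*1000).astype(np.float32)); cg=np.array([M['m10'],M['m01']])/M['m00']
        if (cg-np.array(ce))@ax>0: ax=-ax   # centroid lies toward tail
        out.append((np.round(ce,1).tolist(),round(l,1),round(min(wh),1),round(float(np.degrees(np.arctan2(ax[1],ax[0]))),1),cv2.boundingRect(c)))
    return out
E
python3 - <<'E'
from h import *
for n in ['top','side']:
    P=optics.camera_params(n); im=cv2.imread(f'pics/{n}0.png')
    print(n)
    for o in plates(im,P): print(o)
P=optics.camera_params('top'); 
im=cv2.imread('pics/top0.png')
cv2.imwrite('pics/deckc.png',np.hstack([cv2.resize(im[150:285,235:355],None,fx=4,fy=4,interpolation=cv2.INTER_CUBIC)[:540], np.zeros((540,10,3),np.uint8)]))
im=cv2.imread('pics/side0.png')
cv2.imwrite('pics/decks.png',cv2.resize(im[100:230,235:355],None,fx=4,fy=4,interpolation=cv2.INTER_CUBIC))
E
```

```text
top
([155.9, -477.1], np.float32(98.6), 20.0, 128.0, (314, 307, 30, 25))
([427.4, -177.9], np.float32(74.9), 29.3, -13.2, (214, 205, 13, 28))
([429.5, -29.0], np.float32(91.4), 49.2, -4.4, (155, 200, 20, 34))
([551.9, -249.5], np.float32(104.4), 49.6, -2.9, (236, 155, 20, 38))
side
([706.8, -448.5], np.float32(105.4), 44.8, -77.1, (186, 165, 16, 20))
([362.8, -702.6], np.float32(129.1), 84.3, -126.0, (292, 126, 29, 21))
```

View pics/deckc.png

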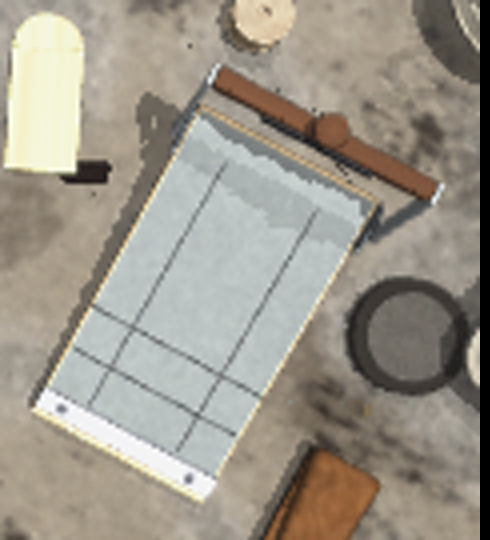

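```bash
sed -i "s/m=((r>215).*/m=((r>185)\&(g>175)\&(r-b>18)\&(r-b<120)).astype(np.uint8)/" h.py; python3 - <<'E'
from h import *
P=optics.camera_params('top'); im=cv2.imread('pics/top0.png')
for o in plates(im,P): print(o)
q=lambda p:np.array(p,float)/4+[235,150]-0.375
zz=lambda x:0.034+x*np.sin(np.radians(18))
def X(p,x): return onz(P,q(p),zz(x))[0]
a=[X((73,348),.032),X((237,436),.032)];b=[X((93,308),.064),X((262,396),.064)]
print('line1',a,'len',np.linalg.norm(a[0]-a[1]),'mid',(a[0]+a[1])/2)
print('line2',b,'len',np.linalg.norm(b[0]-b[1]),'mid',(b[0]+b[1])/2)
for l in (a,b): v=l[0]-l[1]; print('y heading',np.degrees(np.arctan2(v[1],v[0])))
for p1,p2 in [((223,163),(92,405)),((317,210),(179,452))]:
    v=X(p1,.165)-X(p2,.005); print('x heading',np.degrees(np.arctan2(v[1],v[0])), np.linalg.norm(v))
t=[X((200,108),.215),X((380,205),.215)];print('top mid',(t[0]+t[1])/2,np.linalg.norm(t[0]-t[1]))
E
```

```text
([166.3, -490.8], np.float32(133.0), 20.8, -53.7, (314, 300, 39, 32))
([363.7, -642.5], np.float32(150.8), 102.7, -130.3, (360, 214, 56, 48))
([428.6, -170.1], np.float32(79.0), 49.5, -8.7, (206, 204, 21, 30))
([430.0, -29.0], np.float32(92.8), 49.8, -4.4, (155, 200, 20, 35))
([554.2, -249.9], np.float32(109.6), 50.4, -2.6, (236, 153, 20, 40))
([606.9, -617.8], np.float32(89.1), 48.9, -49.9, (365, 143, 25, 25))
([618.1, -402.7], np.float32(53.9), 39.2, -0.0, (294, 141, 15, 20))
([698.1, -329.0], np.float32(71.8), 45.9, -94.8, (262, 113, 26, 18))
([713.5, -632.1], np.float32(73.4), 42.6, 69.7, (369, 111, 26, 19))
([761.8, -532.0], np.float32(77.7), 59.3, 74.0, (336, 88, 27, 26))
line1 [array([ 0.37900475, -0.26953426,  0.04388854]), array([ 0.32196887, -0.37874809,  0.04388854])] len 0.12321019013450443 mid [ 0.35048681 -0.32414118  0.04388854]
line2 [array([ 0.405655  , -0.2821678 ,  0.05377709]), array([ 0.34899515, -0.39393127,  0.05377709])] len 0.12530527546301512 mid [ 0.37732508 -0.33804954  0.05377709]
y heading 62.42461427168733
y heading 63.11671722068137
x heading -27.072824553611245 0.18527518625739392
x heading -27.693168130682828 0.1872219642932369
top mid [ 0.50351186 -0.40501327  0.10043865] 0.13017405498681356
```

View pics/decks.png

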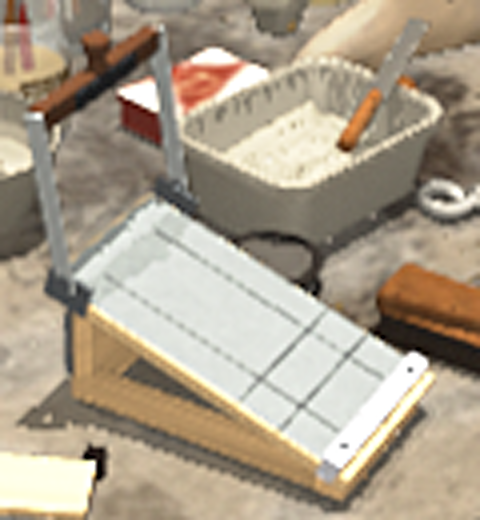

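```bash
cat >> h.py <<'E'
from scipy.spatial.transform import Rotation as Ro
def to(p,R,N):
    s=env.sense(); T=np.asarray(s['eef_rot']); w=Ro.from_matrix(T.T@R).as_rotvec()/N
    S=sum(Ro.from_rotvec(w*k).as_matrix() for k in range(N))
    d=np.linalg.solve(S,T.T@(np.asarray(p)-s['eef_pos']))*1000
    print(N,'rows of',np.round(d,1).tolist(),np.round(w,4).tolist(),'from',np.round(s['eef_pos'],4),'t',s['time'],'F',np.round(s['wrist_force'],1),'gap',s['finger_gap'],s['gripper_force'])
def down(deg): # tool x opposite to plate heading deg
    a=np.radians(deg); x=np.array([-np.cos(a),-np.sin(a),0]); z=np.array([0,0,-1.]); return np.c_[x,np.cross(z,x),z]
PSI=-27.4; ORG=np.array([.3235,-.3101,.034])
def deck():
    a=np.radians(PSI); b=np.radians(18); x=np.array([np.cos(b)*np.cos(a),np.cos(b)*np.sin(a),np.sin(b)]); y=np.array([-np.sin(a),np.cos(a),0]); return np.c_[x,y,np.cross(x,y)]
def ontool():
    D=deck(); return np.c_[-D[:,0],D[:,1],-D[:,2]]
def dk(x,y,z): return ORG+deck()@np.array([x,y,z])
def look(name):
    s=env.sense(); P=optics.camera_params('wrist'); im=optics.grab_frame('wrist'); cv2.imwrite(f'pics/{name}.png',im); return im,P,s
E
python3 - <<'E'
from h import *
to([.554,-.25,.15],down(-3),25)
E
```

```text
25 rows of [-21.0, -28.9, 3.7] [-0.0, -0.0, -0.0093] from [0.1613 0.5515 0.2416] t 0.15 F [-0.2  0.2  0. ] gap 1.001828493515965 0.0
```

```bash
python3 -m handwheel '[[[100,-21,-28.9,3.7,0,0,-0.0093],[100,-21,-28.9,3.7,0,0,-0.0093],[100,-21,-28.9,3.7,0,0,-0.0093],[100,-21,-28.9,3.7,0,0,-0.0093],[100,-21,-28.9,3.7,0,0,-0.0093]]]' 60 >/dev/null
python3 -m handwheel '[[[100,-21,-28.9,3.7,0,0,-0.0093],[100,-21,-28.9,3.7,0,0,-0.0093],[100,-21,-28.9,3.7,0,0,-0.0093],[100,-21,-28.9,3.7,0,0,-0.0093],[100,-21,-28.9,3.7,0,0,-0.0093]]]' >/dev/null
python3 -m handwheel '[[[100,-21,-28.9,3.7,0,0,-0.0093],[100,-21,-28.9,3.7,0,0,-0.0093],[100,-21,-28.9,3.7,0,0,-0.0093],[100,-21,-28.9,3.7,0,0,-0.0093],[100,-21,-28.9,3.7,0,0,-0.0093]]]' >/dev/null
python3 -m handwheel '[[[100,-21,-28.9,3.7,0,0,-0.0093],[100,-21,-28.9,3.7,0,0,-0.0093],[100,-21,-28.9,3.7,0,0,-0.0093],[100,-21,-28.9,3.7,0,0,-0.0093],[100,-21,-28.9,3.7,0,0,-0.0093]]]' >/dev/null
python3 -m handwheel '[[[100,-21,-28.9,3.7,0,0,-0.0093],[100,-21,-28.9,3.7,0,0,-0.0093],[100,-21,-28.9,3.7,0,0,-0.0093],[100,-21,-28.9,3.7,0,0,-0.0093],[100,-21,-28.9,3.7,0,0,-0.0093]]]'
python3 - <<'E'
from h import *
im,P,s=look('w1')
for o in plates(im,P,amin=2000): print(o)
to([.554,-.25,.15],down(-3),5)
E
```

```text
time: 2.23
eef_pos: [0.5537, -0.25, 0.149]
eef_rot: [[-0.999, 0.052, -0.001], [0.052, 0.999, 0.001], [0.001, 0.001, -1.0]]
wrist_force: [-0.0, 0.8, 1.3]
finger_gap: 1.003
gripper_force: 0.0
([416.8, -181.6], np.float32(75.1), 38.1, -38.8, (311, 0, 62, 78))
5 rows of [0.5, 1.1, -0.4] [-0.0006, 0.0003, -0.0004] from [ 0.556  -0.2557  0.1481] t 2.2833 F [-0.4 -3.9  1.8] gap 1.0027558306432838 0.0
```

View pics/w1.png

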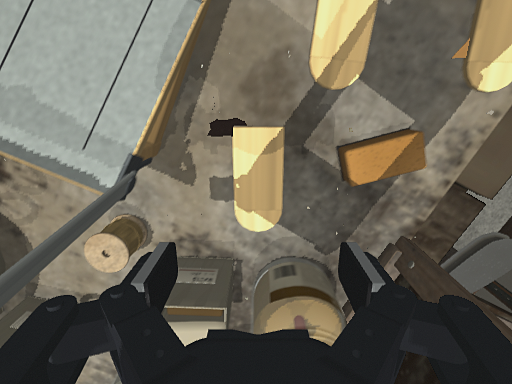

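```bash
python3 - <<'E'
from h import *
im=cv2.imread('pics/w1.png'); h=cv2.cvtColor(im,cv2.COLOR_BGR2HSV)
for p in [(245,140),(270,150),(258,200),(240,180),(258,225),(345,20),(330,60),(365,165),(300,170),(200,250),(150,160),(110,250)]: print(p,h[p[1],p[0]])
P=optics.camera_params('wrist'); print(P['position'])
# camera pose in the tool frame (from the static start pose)
for uv in [(233,126),(284,128),(258,231),(236,200),(282,200)]: print(uv,onz(P,uv,.008)[0])
print(proj(P,[.5537,-.25,.008]))
E
sed -i 's/^    m=((r>185).*/    H=cv2.cvtColor(im,cv2.COLOR_BGR2HSV); m=cv2.inRange(H,(19,50,110),(30,165,255))/' h.py
python3 - <<'E'
from h import *
im=cv2.imread('pics/w1.png');P=optics.camera_params('wrist')
for o in plates(im,P,amin=1200): print(o)
E
```

```text
(245, 140) [ 25  89 237]
(270, 150) [ 19 107 141]
(258, 200) [ 19 110 187]
(240, 180) [ 19 109 185]
(258, 225) [ 32  62 240]
(345, 20) [ 25  90 237]
(330, 60) [ 18 113 215]
(365, 165) [ 17 156 188]
(300, 170) [25 36 79]
(200, 250) [20 53 97]
(150, 160) [100  39  39]
(110, 250) [ 19  74 196]
[ 0.47870945 -0.25098181  0.28032372]
(233, 126) [ 0.49857671 -0.27615476  0.008     ]
(284, 128) [ 0.5030951  -0.22759664  0.008     ]
(258, 231) [ 0.60987398 -0.25828476  0.008     ]
(236, 200) [ 0.57340199 -0.27913569  0.008     ]
(282, 200) [ 0.5759662  -0.23155416  0.008     ]
[[263.16662831 180.21124445]]
([727.8, -212.5], np.float32(103.3), 63.6, -103.7, (255, 297, 87, 48))
([631.9, -456.3], np.float32(97.7), 50.7, 169.0, (60, 220, 46, 75))
([572.8, -487.5], np.float32(94.5), 92.4, -27.7, (0, 151, 93, 97))
([460.2, -44.8], np.float32(109.8), 46.3, -170.7, (460, 0, 52, 132))
([434.4, -177.0], np.float32(73.2), 51.0, -9.5, (309, 0, 69, 90))
([534.0, -272.4], np.float32(279.9), 124.4, -27.7, (139, 0, 161, 255))
```

```bash
sed -i 's/m=cv2.inRange(H,.*/m=cv2.inRange(H,(17,76,115),(30,135,255))|cv2.inRange(H,(20,40,215),(38,135,255))/' h.py
python3 -m handwheel '[[[70,0,0,8,0,0,0],[70,0,0,8,0,0,0],[70,0,0,8,0,0,0],[70,0,0,8,0,0,0],[70,0,0,0,0,0,0]]]'
python3 -m handwheel '[[[70,0,0,0,0,0,0],[70,0,0,0,0,0,0],[70,0,0,0,0,0,0],[70,0,0,0,0,0,0],[70,0,0,0,0,0,0]]]'
python3 - <<'E'
from h import *
im,P,s=look('w2')
for o in plates(im,P,amin=1200): print(o)
to([.554,-.25,.011],down(-3.2),5)
E
```

```text
time: 2.7
eef_pos: [0.5517, -0.2466, 0.1155]
eef_rot: [[-0.999, 0.051, -0.003], [0.051, 0.999, 0.002], [0.003, 0.002, -1.0]]
wrist_force: [-0.8, 0.8, -1.8]
finger_gap: 0.699
gripper_force: 0.0
time: 3.12
eef_pos: [0.5536, -0.2486, 0.1184]
eef_rot: [[-0.999, 0.052, 0.001], [0.052, 0.999, -0.001], [-0.001, -0.001, -1.0]]
wrist_force: [-0.2, 0.0, -0.8]
finger_gap: 0.7
gripper_force: 0.0
([552.1, -248.6], np.float32(109.5), 49.9, -2.9, (229, 129, 58, 116))
([435.5, -170.3], np.float32(63.4), 50.0, -9.1, (316, 0, 75, 87))
5 rows of [-0.1, -0.3, 21.5] [-0.0001, 0.0001, 0.0007] from [ 0.5535 -0.2486  0.1183] t 3.1667 F [ 0.4  0.7 -0.6] gap 0.6995399420160135 0.0
```

```bash
python3 -m handwheel '[[[70,0,0,25,0,0,0],[70,0,0,25,0,0,0],[70,0,0,25,0,0,0],[70,0,0,20,0,0,0],[70,0,0,7,0,0,0]]]'
python3 -m handwheel '[[[70,0,0,3,0,0,0],[70,0,0,2,0,0,0],[70,0,0,0,0,0,0],[60,0,0,0,0,0,0],[50,0,0,0,0,0,0]]]' 40
python3 -m handwheel '[[[40,0,0,0,0,0,0],[40,0,0,0,0,0,0],[40,0,0,0,0,0,0],[40,0,0,0,0,0,0],[40,0,0,0,0,0,0]]]'
```

```text
time: 3.58
eef_pos: [0.5513, -0.2472, 0.0125]
eef_rot: [[-0.999, 0.052, -0.004], [0.052, 0.999, 0.003], [0.004, 0.003, -1.0]]
wrist_force: [-0.9, 0.1, -0.2]
finger_gap: 0.705
gripper_force: 0.0
time: 4.0
eef_pos: [0.5545, -0.2494, 0.0127]
eef_rot: [[-0.999, 0.052, 0.002], [0.052, 0.999, -0.002], [-0.003, -0.002, -1.0]]
wrist_force: [0.3, -0.3, 3.3]
finger_gap: 0.566
gripper_force: 41.3
time: 4.42
eef_pos: [0.5545, -0.2493, 0.0127]
eef_rot: [[-0.999, 0.052, 0.003], [0.052, 0.999, -0.002], [-0.003, -0.002, -1.0]]
wrist_force: [-0.9, -0.3, 7.1]
finger_gap: 0.569
gripper_force: 41.7
```

```bash
python3 -m handwheel '[[[40,0,0,-28,0,0,0],[40,10,0,-28,0,0,0],[40,20,0,-28,0,0,0],[40,30,0,-28,0,0,0],[40,30,0,-28,0,0,0]]]' >/dev/null
python3 -m handwheel '[[[40,30,0,0,0,0,0],[40,20,0,0,0,0,0],[40,10,0,0,0,0,0],[40,0,0,0,0,0,0],[40,0,0,0,0,0,0]]]'
python3 - <<'E'
from h import *
to(dk(.059,0,.0627),ontool(),10)
print(dk(.059,0,.0627),proj(optics.camera_params('wrist'),env.sense()['eef_pos']))
E
```

```text
time: 5.25
eef_pos: [0.4039, -0.241, 0.1511]
eef_rot: [[-0.999, 0.053, 0.001], [0.053, 0.999, -0.001], [-0.001, -0.001, -1.0]]
wrist_force: [0.1, -0.8, 0.0]
finger_gap: 0.563
gripper_force: 41.6
10 rows of [3.1, -9.5, 3.6] [0.0066, -0.0308, 0.0421] from [ 0.4039 -0.241   0.1511] t 5.25 F [ 0.1 -0.8  0. ] gap 0.5628544721694769 41.62952721118927
[ 0.35611565 -0.32700635  0.11186325] [[257.1660261  254.24782764]]
```

```bash
python3 -m handwheel '[[[40,3.1,-9.5,3.6,0.0066,-0.0308,0.0421],[40,3.1,-9.5,3.6,0.0066,-0.0308,0.0421],[40,3.1,-9.5,3.6,0.0066,-0.0308,0.0421],[40,3.1,-9.5,3.6,0.0066,-0.0308,0.0421],[40,3.1,-9.5,3.6,0.0066,-0.0308,0.0421]]]' >/dev/null
python3 -m handwheel '[[[40,3.1,-9.5,3.6,0.0066,-0.0308,0.0421],[40,3.1,-9.5,3.6,0.0066,-0.0308,0.0421],[40,3.1,-9.5,3.6,0.0066,-0.0308,0.0421],[40,3.1,-9.5,3.6,0.0066,-0.0308,0.0421],[40,3.1,-9.5,3.6,0.0066,-0.0308,0.0421]]]'>/dev/null
python3 -m handwheel '[[[40,0,0,0,0,0,0],[40,0,0,0,0,0,0],[40,0,0,0,0,0,0],[40,0,0,0,0,0,0],[40,0,0,0,0,0,0]]]'
python3 - <<'E'
from h import *
im,P,s=look('w3')
to(dk(.059,0,.0627),ontool(),5)
E
```

```text
time: 6.5
eef_pos: [0.3567, -0.3269, 0.1124]
eef_rot: [[-0.846, 0.458, 0.274], [0.435, 0.889, -0.141], [-0.308, -0.0, -0.951]]
wrist_force: [0.5, 1.1, -1.1]
finger_gap: 0.566
gripper_force: 41.6
5 rows of [0.1, -0.1, 0.1] [0.0002, -0.0003, 0.0005] from [ 0.3566 -0.3269  0.1123] t 6.55 F [ 0.6 -0.6 -1. ] gap 0.5666660501118106 41.62615120410919
```

View pics/w3.png

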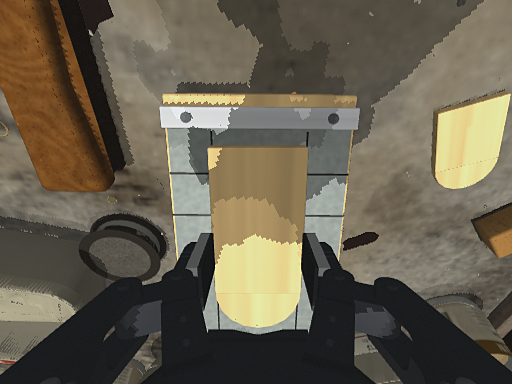

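```bash
python3 - <<'E'
from h import *
P=optics.camera_params('wrist'); D=deck()
zt=(D.T@(env.sense()['eef_pos']-ORG))[2]
print('tcp deck',D.T@(env.sense()['eef_pos']-ORG))
f=lambda uv,z:(D.T@(onplane(P,uv,dk(0,0,z),D[:,2])[0]-ORG)*1000).round(1)
for uv,z in [((208,148),zt-.0047),((307,146.5),zt-.0047),((258,330),zt-.0047),((161,129),.007),((359,129),.007),((169,174),0),((349,174),0),((174,215),0),((346,215),0),((210,135),0),((308,135),0)]: print(uv,f(uv,z))
E
```

```text
tcp deck [0.05946531 0.00034926 0.06299454]
(208, 148) [  3.4 -24.   58.3]
(307, 146.5) [ 2.6 24.6 58.3]
(258, 330) [114.7   0.9  58.3]
(161, 129) [ -1.3 -63.6   7. ]
(359, 129) [-1.6 67.6  7. ]
(169, 174) [ 31.1 -63.4  -0. ]
(349, 174) [30.8 66.4 -0. ]
(174, 215) [ 62.9 -62.6  -0. ]
(346, 215) [62.7 67.4 -0. ]
(210, 135) [  3.3 -32.5  -0. ]
(308, 135) [ 3.2 35.3  0. ]
```

```bash
sed -i 's/^PSI=.*/PSI=-27.4; ORG=np.array([.3230,-.3085,.0336])/' h.py
python3 -m handwheel '[[[40,2.7,1.2,10,0,0,0],[40,0,0,14,0,0,0],[40,0,0,12,0,0,0],[40,0,0,7,0,0,0],[40,0,0,3,0,0,0]]]'
python3 -m handwheel '[[[40,0,0,1,0,0,0],[40,0,0,1,0,0,0],[40,0,0,0.7,0,0,0],[40,0,0,0,0,0,0],[40,0,0,0,0,0,0]]]'
python3 - <<'E'
from h import *
to(dk(.059,0,.0127),ontool(),5)
E
```

```text
time: 6.97
eef_pos: [0.3669, -0.3306, 0.0665]
eef_rot: [[-0.846, 0.458, 0.273], [0.437, 0.889, -0.139], [-0.306, 0.001, -0.952]]
wrist_force: [-0.0, 0.6, -0.1]
finger_gap: 0.563
gripper_force: 41.6
time: 7.38
eef_pos: [0.3677, -0.3318, 0.0653]
eef_rot: [[-0.845, 0.459, 0.274], [0.437, 0.888, -0.142], [-0.308, -0.0, -0.951]]
wrist_force: [-0.2, 0.0, -1.1]
finger_gap: 0.564
gripper_force: 41.6
5 rows of [-0.3, 0.0, 0.4] [0.0001, -0.0002, 0.0003] from [ 0.3677 -0.3318  0.0653] t 7.3833 F [-0.2  0.  -1.1] gap 0.5635640323470764 41.62367820739746
```

```bash
python3 -m handwheel '[[[40,0,0,0.7,0,0,0],[40,0,0,0.7,0,0,0],[40,0,0,0,0,0,0],[40,0,0,0,0,0,0],[40,0,0,0,0,0,0]]]'
```

```text
time: 7.8
eef_pos: [0.368, -0.332, 0.064]
eef_rot: [[-0.845, 0.459, 0.274], [0.436, 0.889, -0.141], [-0.308, -0.0, -0.951]]
wrist_force: [-2.4, 1.8, 6.1]
finger_gap: 0.564
gripper_force: 42.5
```

```bash
python3 -m handwheel '[[[60,0,0,0,0,0,0],[65,0,0,0,0,0,0],[75,0,0,0,0,0,0],[75,0,0,0,0,0,0],[75,0,0,-5,0,0,0]]]'
python3 -m handwheel '[[[75,0,0,-15,0,0,0],[75,0,0,-20,0,0,0],[75,0,0,-12,0,0,0],[75,0,0,0,0,0,0],[75,0,0,0,0,0,0]]]'
python3 -m handwheel '[[[75,0,0,0,0,0,0],[75,0,0,0,0,0,0],[75,0,0,0,0,0,0],[75,0,0,0,0,0,0],[75,0,0,0,0,0,0]]]'
cat >> h.py <<'E'
def dplate(im,P,ztop,roi=None):  # plate contour on deck plane -> deck mm
    D=deck(); b,g,r=[im[...,i].astype(int) for i in range(3)]
    m=(((r-b)>28)&(r>80)).astype(np.uint8)
    if roi: k=np.zeros_like(m);k[roi[1]:roi[3],roi[0]:roi[2]]=1;m*=k
    m=cv2.morphologyEx(m,cv2.MORPH_OPEN,np.ones((5,5)))
    c=max(cv2.findContours(m,cv2.RETR_EXTERNAL,cv2.CHAIN_APPROX_NONE)[0],key=cv2.contourArea)
    X=((onplane(P,c[:,0].astype(float),dk(0,0,ztop),D[:,2])-ORG)@D*1000)[:,:2].astype(np.float32)
    q=cv2.minAreaRect(X); print('plate box',q,'x',X[:,0].min(),X[:,0].max(),'y',X[:,1].min(),X[:,1].max(),cv2.boundingRect(c))
E
python3 - <<'E'
from h import *
im,P,s=look('w4')
dplate(im,P,.008,(190,125,335,345))
print(deck().T@(s['eef_pos']-ORG)*1000)
E
```

```text
time: 8.22
eef_pos: [0.3663, -0.3305, 0.0676]
eef_rot: [[-0.846, 0.459, 0.273], [0.437, 0.889, -0.14], [-0.306, 0.001, -0.952]]
wrist_force: [0.4, -0.1, 1.2]
finger_gap: 0.748
gripper_force: 0.0
time: 8.63
eef_pos: [0.3539, -0.3249, 0.1137]
eef_rot: [[-0.845, 0.459, 0.274], [0.436, 0.888, -0.143], [-0.309, -0.001, -0.951]]
wrist_force: [0.1, -0.8, 0.3]
finger_gap: 0.75
gripper_force: 0.0
time: 9.05
eef_pos: [0.3536, -0.3241, 0.1124]
eef_rot: [[-0.846, 0.459, 0.273], [0.437, 0.889, -0.14], [-0.307, 0.001, -0.952]]
wrist_force: [-0.3, 0.2, -0.5]
finger_gap: 0.752
gripper_force: 0.0
plate box ((55.36804962158203, -0.028871536254882812), (109.37554931640625, 50.08967971801758), 0.07052066177129745) x 0.67967343 110.04707 y -25.08707 25.05084 (220, 136, 74, 142)
[57.06494506  0.19857498 64.3544417 ]
```

```bash
python3 - <<'E'
from h import *
to([.433,-.029,.125],down(-4.4),10)
E
```

```text
10 rows of [0.8, 30.7, -1.7] [-0.0062, 0.0308, -0.0397] from [ 0.3537 -0.3242  0.1126] t 9.1 F [-0.9 -0.2  0.5] gap 0.7499012589070256 0.0
```

```bash
python3 -m handwheel '[[[75,0.8,30.7,-1.7,-0.0062,0.0308,-0.0397],[75,0.8,30.7,-1.7,-0.0062,0.0308,-0.0397],[75,0.8,30.7,-1.7,-0.0062,0.0308,-0.0397],[75,0.8,30.7,-1.7,-0.0062,0.0308,-0.0397],[75,0.8,30.7,-1.7,-0.0062,0.0308,-0.0397]]]' >/dev/null
python3 -m handwheel '[[[75,0.8,30.7,-1.7,-0.0062,0.0308,-0.0397],[75,0.8,30.7,-1.7,-0.0062,0.0308,-0.0397],[75,0.8,30.7,-1.7,-0.0062,0.0308,-0.0397],[75,0.8,30.7,-1.7,-0.0062,0.0308,-0.0397],[75,0.8,30.7,-1.7,-0.0062,0.0308,-0.0397]]]' >/dev/null
python3 -m handwheel '[[[75,0,0,0,0,0,0],[75,0,0,0,0,0,0],[75,0,0,0,0,0,0],[75,0,0,0,0,0,0],[75,0,0,0,0,0,0]]]' >/dev/null
python3 -m handwheel '[[[75,0,0,0,0,0,0],[75,0,0,0,0,0,0],[75,0,0,0,0,0,0],[75,0,0,0,0,0,0],[75,0,0,0,0,0,0]]]'
python3 - <<'E'
from h import *
im,P,s=look('w5')
for o in plates(im,P,amin=1200): print(o)
to([.43,-.029,.0115],down(-4.4),5)
E
```

```text
time: 10.77
eef_pos: [0.4327, -0.0295, 0.1251]
eef_rot: [[-0.997, 0.077, 0.0], [0.077, 0.997, -0.0], [-0.0, -0.0, -1.0]]
wrist_force: [0.3, -0.8, 0.1]
finger_gap: 0.748
gripper_force: 0.0
([426.8, -169.0], np.float32(80.4), 50.1, -9.2, (79, 151, 58, 83))
([429.0, -28.0], np.float32(95.0), 49.8, -4.4, (231, 134, 56, 99))
5 rows of [0.6, 0.1, 22.7] [-0.0001, 0.0001, 0.0] from [ 0.4327 -0.0294  0.1251] t 10.8167 F [-0.4 -0.9  0.8] gap 0.7508741822741359 0.0
```

```bash
python3 -m handwheel '[[[70,3.8,1.1,25,0,0,0],[70,0,0,28,0,0,0],[70,0,0,28,0,0,0],[70,0,0,20,0,0,0],[70,0,0,7,0,0,0]]]' > /dev/null
python3 -m handwheel '[[[70,0,0,3,0,0,0],[70,0,0,1.5,0,0,0],[70,0,0,0,0,0,0],[60,0,0,0,0,0,0],[50,0,0,0,0,0,0]]]' 40
python3 -m handwheel '[[[40,0,0,0,0,0,0],[40,0,0,0,0,0,0],[40,0,0,0,0,0,0],[40,0,0,0,0,0,0],[40,0,0,0,0,0,0]]]'
```

```text
time: 11.65
eef_pos: [0.4302, -0.0283, 0.0142]
eef_rot: [[-0.997, 0.076, 0.003], [0.076, 0.997, -0.001], [-0.003, -0.001, -1.0]]
wrist_force: [-1.6, 0.4, 7.6]
finger_gap: 0.559
gripper_force: 39.8
time: 12.07
eef_pos: [0.4302, -0.0283, 0.0142]
eef_rot: [[-0.997, 0.076, 0.003], [0.076, 0.997, -0.001], [-0.003, -0.001, -1.0]]
wrist_force: [-2.0, 0.7, 7.2]
finger_gap: 0.561
gripper_force: 39.9
```

```bash
python3 -m handwheel '[[[40,0,0,-20,0,0,0],[40,0,0,-32,0,0,0],[40,0,0,-36,0,0,0],[40,0,0,-32,0,0,0],[40,0,0,-15,0,0,0]]]'
python3 - <<'E'
from h import *
to(dk(.081,0,.067),ontool(),10)
E
```

```text
time: 12.48
eef_pos: [0.4314, -0.0287, 0.1528]
eef_rot: [[-0.997, 0.076, 0.008], [0.076, 0.997, -0.003], [-0.008, -0.002, -1.0]]
wrist_force: [0.7, -0.1, 0.4]
finger_gap: 0.554
gripper_force: 41.3
10 rows of [-1.6, -31.2, 3.7] [0.0062, -0.0301, 0.0399] from [ 0.4314 -0.0287  0.1528] t 12.4833 F [ 0.7 -0.1  0.4] gap 0.5535501591652783 41.26206636428833
```

```bash
python3 -m handwheel '[[[40,-1.6,-31.2,3.7,0.0062,-0.0305,0.0399],[40,-1.6,-31.2,3.7,0.0062,-0.0305,0.0399],[40,-1.6,-31.2,3.7,0.0062,-0.0305,0.0399],[40,-1.6,-31.2,3.7,0.0062,-0.0305,0.0399],[40,-1.6,-31.2,3.7,0.0062,-0.0305,0.0399]]]' >/dev/null
python3 -m handwheel '[[[40,-1.6,-31.2,3.7,0.0062,-0.0305,0.0399],[40,-1.6,-31.2,3.7,0.0062,-0.0305,0.0399],[40,-1.6,-31.2,3.7,0.0062,-0.0305,0.0399],[40,-1.6,-31.2,3.7,0.0062,-0.0305,0.0399],[40,-1.6,-31.2,3.7,0.0062,-0.0305,0.0399]]]' >/dev/null
python3 -m handwheel '[[[40,0,0,0,0,0,0],[40,0,0,0,0,0,0],[40,0,0,0,0,0,0],[40,0,0,0,0,0,0],[40,0,0,0,0,0,0]]]' >/dev/null
python3 -m handwheel '[[[40,0,0,0,0,0,0],[40,0,0,0,0,0,0],[40,0,0,0,0,0,0],[40,0,0,0,0,0,0],[40,0,0,0,0,0,0]]]'
python3 - <<'E'
from h import *
im,P,s=look('w6')
to(dk(.081,0,.022),ontool(),5)
print(deck().T@(s['eef_pos']-ORG)*1000)
E
```

```text
time: 14.15
eef_pos: [0.3701, -0.3334, 0.1166]
eef_rot: [[-0.846, 0.46, 0.271], [0.438, 0.888, -0.14], [-0.305, 0.0, -0.952]]
wrist_force: [-0.1, -0.1, -0.5]
finger_gap: 0.557
gripper_force: 41.3
5 rows of [-1.0, 0.1, 8.1] [-0.0, -0.0009, -0.0001] from [ 0.3701 -0.3335  0.1166] t 14.2 F [0.2 0.6 0.1] gap 0.5547988772503757 41.311283111572266
[76.3354329  -0.46135651 62.45993388]
```

View pics/w6.png

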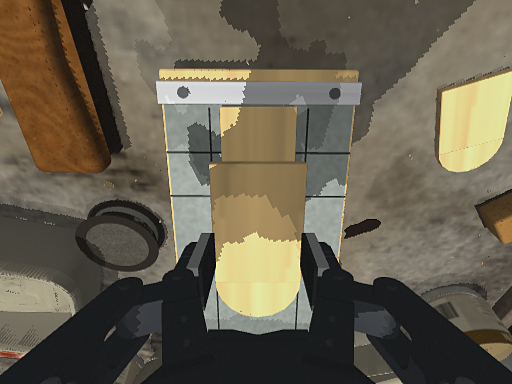

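```bash
python3 - <<'E'
from h import *
P=optics.camera_params('wrist'); D=deck(); zt=(D.T@(env.sense()['eef_pos']-ORG))[2]
f=lambda uv,z:(D.T@(onplane(P,uv,dk(0,0,z),D[:,2])[0]-ORG)*1000).round(1)
for uv,z in [((209.5,164),zt-.0057),((307,163),zt-.0057),((258,317),zt-.0057),((157,105),.007),((362,105),.007),((167,153),0),((351,153),0),((171,196),0),((347,196),0),((220,107),.008),((296,107),.008)]: print(uv,f(uv,z))
E
```

```text
(209.5, 164) [ 28.4 -24.6  56.8]
(307, 163) [27.9 24.5 56.8]
(258, 317) [122.5  -0.2  56.8]
(157, 105) [ -0.  -65.2   7. ]
(362, 105) [ 0.1 67.   7. ]
(167, 153) [ 32.3 -64.1   0. ]
(351, 153) [32.3 65.4  0. ]
(171, 196) [ 64.1 -64.2  -0. ]
(347, 196) [64.2 65.6 -0. ]
(220, 107) [  1.3 -24.5   8. ]
(296, 107) [ 1.3 24.4  8. ]
```

```bash
python3 -m handwheel '[[[40,-4.3,0.6,10,0,0,0],[40,0,0,14,0,0,0],[40,0,0,9,0,0,0],[40,0,0,4,0,0,0],[40,0,0,0,0,0,0]]]' >/dev/null
python3 -m handwheel '[[[40,0,0,1,0,0,0],[40,0,0,0.7,0,0,0],[40,0,0,0,0,0,0],[40,0,0,0,0,0,0],[40,0,0,0,0,0,0]]]'
python3 - <<'E'
from h import *
print(deck().T@(env.sense()['eef_pos']-ORG)*1000)
E
```

```text
time: 15.03
eef_pos: [0.3844, -0.3406, 0.0815]
eef_rot: [[-0.845, 0.461, 0.271], [0.439, 0.888, -0.141], [-0.305, -0.0, -0.952]]
wrist_force: [-0.7, -0.1, -0.1]
finger_gap: 0.558
gripper_force: 41.3
[80.69865031 -0.20229163 24.1004051 ]
```

```bash
python3 -m handwheel '[[[40,0,0,1,0,0,0],[40,0,0,0.7,0,0,0],[40,0,0,0,0,0,0],[40,0,0,0,0,0,0],[40,0,0,0,0,0,0]]]'
python3 -m handwheel '[[[40,0,0,0.7,0,0,0],[40,0,0,0.5,0,0,0],[40,0,0,0,0,0,0],[40,0,0,0,0,0,0],[40,0,0,0,0,0,0]]]'
```

```text
time: 15.45
eef_pos: [0.3849, -0.3408, 0.0802]
eef_rot: [[-0.845, 0.46, 0.271], [0.438, 0.888, -0.141], [-0.305, -0.0, -0.952]]
wrist_force: [-6.0, 3.5, 9.8]
finger_gap: 0.55
gripper_force: 43.4
time: 15.87
eef_pos: [0.385, -0.3409, 0.08]
eef_rot: [[-0.846, 0.46, 0.27], [0.438, 0.888, -0.14], [-0.305, -0.0, -0.952]]
wrist_force: [-14.8, 10.5, 27.7]
finger_gap: 0.558
gripper_force: 46.5
```

```bash
python3 -m handwheel '[[[40,0,0,-0.9,0,0,0],[40,0,0,-0.2,0,0,0],[60,0,0,0,0,0,0],[65,0,0,0,0,0,0],[75,0,0,0,0,0,0]]]'
python3 -m handwheel '[[[75,0,0,0,0,0,0],[75,0,0,-10,0,0,0],[75,0,0,-15,0,0,0],[75,0,0,-15,0,0,0],[75,0,0,-5,0,0,0]]]' >/dev/null
python3 -m handwheel '[[[75,0,0,0,0,0,0],[75,0,0,0,0,0,0],[75,0,0,0,0,0,0],[75,0,0,0,0,0,0],[75,0,0,0,0,0,0]]]'
python3 - <<'E'
from h import *
im,P,s=look('w7')
dplate(im,P,.016,(190,146,335,345))
print(deck().T@(s['eef_pos']-ORG)*1000)
to([.4268-.004,-.169+.001,.125],down(-9.2),5)
E
```

```text
time: 16.28
eef_pos: [0.3849, -0.3407, 0.0793]
eef_rot: [[-0.845, 0.461, 0.271], [0.439, 0.888, -0.14], [-0.305, 0.0, -0.952]]
wrist_force: [0.5, -0.7, 0.6]
finger_gap: 0.75
gripper_force: 0.0
time: 17.12
eef_pos: [0.3725, -0.3339, 0.1214]
eef_rot: [[-0.846, 0.461, 0.27], [0.439, 0.888, -0.139], [-0.304, 0.001, -0.953]]
wrist_force: [-0.6, -0.0, 0.4]
finger_gap: 0.751
gripper_force: 0.0
plate box ((78.13236236572266, -0.1490631103515625), (50.01942825317383, 97.50923919677734), 89.93099212646484) x 29.349588 126.89441 y -25.1725 24.86265 (220, 146, 75, 130)
[80.07672399  0.22525932 66.29315485]
5 rows of [1.8, 34.8, -1.3] [-0.0097, 0.0612, -0.0631] from [ 0.3726 -0.334   0.1215] t 17.1667 F [ 0.3  0.9 -0.1] gap 0.7531574757464546 0.0
```

```bash
python3 -m handwheel '[[[75,1.8,34.8,-1.3,-0.0097,0.0612,-0.0631],[75,1.8,34.8,-1.3,-0.0097,0.0612,-0.0631],[75,1.8,34.8,-1.3,-0.0097,0.0612,-0.0631],[75,1.8,34.8,-1.3,-0.0097,0.0612,-0.0631],[75,1.8,34.8,-1.3,-0.0097,0.0612,-0.0631]]]' >/dev/null
python3 -m handwheel '[[[75,0,0,0,0,0,0],[75,0,0,0,0,0,0],[75,0,0,0,0,0,0],[75,0,0,0,0,0,0],[75,0,0,0,0,0,0]]]' >/dev/null
python3 -m handwheel '[[[75,0,0,0,0,0,0],[75,0,0,0,0,0,0],[75,0,0,0,0,0,0],[75,0,0,0,0,0,0],[75,0,0,0,0,0,0]]]'
python3 - <<'E'
from h import *
im,P,s=look('w8')
for o in plates(im,P,amin=1200): print(o)
to([.4219,-.1682,.0125],down(-9.2),5)
E
```

```text
time: 18.42
eef_pos: [0.423, -0.1683, 0.1255]
eef_rot: [[-0.987, 0.161, 0.001], [0.161, 0.987, -0.001], [-0.001, -0.001, -1.0]]
wrist_force: [-0.2, -0.4, -0.6]
finger_gap: 0.75
gripper_force: 0.0
([427.2, -169.2], np.float32(79.2), 49.9, -9.3, (230, 152, 55, 81))
([386.6, -389.5], np.float32(193.0), 58.6, -40.4, (0, 92, 83, 179))
5 rows of [0.2, -0.0, 22.6] [-0.0002, 0.0002, -0.0001] from [ 0.423  -0.1683  0.1255] t 18.4667 F [ 0.4 -0.7 -0.7] gap 0.7470186515316425 0.0
```

```bash
python3 -m handwheel '[[[70,0,0,25,0,0,0],[70,0,0,28,0,0,0],[70,0,0,28,0,0,0],[70,0,0,20,0,0,0],[70,0,0,7,0,0,0]]]' > /dev/null
python3 -m handwheel '[[[70,0,0,3,0,0,0],[70,0,0,1,0,0,0],[70,0,0,0,0,0,0],[60,0,0,0,0,0,0],[50,0,0,0,0,0,0]]]' 40
python3 -m handwheel '[[[40,0,0,0,0,0,0],[40,0,0,0,0,0,0],[40,0,0,0,0,0,0],[40,0,0,0,0,0,0],[40,0,0,0,0,0,0]]]'
python3 -m handwheel '[[[40,0,0,-20,0,0,0],[40,0,0,-32,0,0,0],[40,0,0,-36,0,0,0],[40,0,0,-30,0,0,0],[40,0,0,-15,0,0,0]]]'
python3 - <<'E'
from h import *
to(dk(.101,0,.071),ontool(),10)
E
```

```text
time: 19.3
eef_pos: [0.4242, -0.1689, 0.0152]
eef_rot: [[-0.987, 0.16, 0.003], [0.16, 0.987, -0.002], [-0.003, -0.002, -1.0]]
wrist_force: [-1.9, 0.9, 9.0]
finger_gap: 0.55
gripper_force: 39.6
time: 19.72
eef_pos: [0.4242, -0.1689, 0.0152]
eef_rot: [[-0.987, 0.16, 0.003], [0.16, 0.987, -0.003], [-0.003, -0.002, -1.0]]
wrist_force: [-1.5, 1.0, 7.8]
finger_gap: 0.55
gripper_force: 39.8
time: 20.13
eef_pos: [0.425, -0.1694, 0.1515]
eef_rot: [[-0.987, 0.16, 0.007], [0.16, 0.987, -0.005], [-0.008, -0.004, -1.0]]
wrist_force: [1.6, -0.6, 0.1]
finger_gap: 0.547
gripper_force: 41.1
10 rows of [-1.4, -17.6, 2.3] [0.0047, -0.0303, 0.0316] from [ 0.425  -0.1694  0.1515] t 20.1333 F [ 1.6 -0.6  0.1] gap 0.5466316128924525 41.05725288391113
```

```bash
python3 -m handwheel '[[[40,-1.4,-17.6,2.3,0.0047,-0.0308,0.0316],[40,-1.4,-17.6,2.3,0.0047,-0.0308,0.0316],[40,-1.4,-17.6,2.3,0.0047,-0.0308,0.0316],[40,-1.4,-17.6,2.3,0.0047,-0.0308,0.0316],[40,-1.4,-17.6,2.3,0.0047,-0.0308,0.0316]]]' >/dev/null
python3 -m handwheel '[[[40,-1.4,-17.6,2.3,0.0047,-0.0308,0.0316],[40,-1.4,-17.6,2.3,0.0047,-0.0308,0.0316],[40,-1.4,-17.6,2.3,0.0047,-0.0308,0.0316],[40,-1.4,-17.6,2.3,0.0047,-0.0308,0.0316],[40,-1.4,-17.6,2.3,0.0047,-0.0308,0.0316]]]' >/dev/null
python3 -m handwheel '[[[40,0,0,0,0,0,0],[40,0,0,0,0,0,0],[40,0,0,0,0,0,0],[40,0,0,0,0,0,0],[40,0,0,0,0,0,0]]]' >/dev/null
python3 -m handwheel '[[[40,0,0,0,0,0,0],[40,0,0,0,0,0,0],[40,0,0,0,0,0,0],[40,0,0,0,0,0,0],[40,0,0,0,0,0,0]]]'
python3 - <<'E'
from h import *
im,P,s=look('w9')
to(dk(.101,0,.031),ontool(),5)
print(deck().T@(s['eef_pos']-ORG)*1000)
E
```

```text
time: 21.8
eef_pos: [0.3867, -0.3406, 0.1271]
eef_rot: [[-0.845, 0.461, 0.273], [0.439, 0.888, -0.139], [-0.306, 0.002, -0.952]]
wrist_force: [-0.0, 0.2, 0.1]
finger_gap: 0.549
gripper_force: 41.1
5 rows of [-0.9, -0.1, 7.2] [0.0003, -0.0006, -0.0002] from [ 0.3866 -0.3407  0.1271] t 21.85 F [ 0.6 -0.3 -0.8] gap 0.5470360051811686 41.069369316101074
[96.69968228  0.78681122 66.8800497 ]
```

View pics/w9.png

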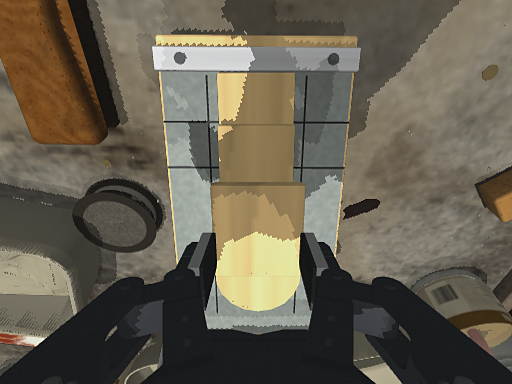

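```bash
python3 - <<'E'
from h import *
P=optics.camera_params('wrist'); D=deck(); zt=(D.T@(env.sense()['eef_pos']-ORG))[2]
f=lambda uv,z:(D.T@(onplane(P,uv,dk(0,0,z),D[:,2])[0]-ORG)*1000).round(1)
for uv,z in [((211.5,183.5),zt-.0067),((305,182.5),zt-.0067),((258,311),zt-.0067),((164,122),0),((353,122),0),((168,168),0),((348,167.5),0),((218,124.5),.016),((295,124.5),.016),((218,74),.008),((295,74),.008)]: print(uv,f(uv,z))
E
```

```text
(211.5, 183.5) [ 59.2 -23.   60.2]
(305, 182.5) [58.8 25.5 60.2]
(258, 311) [139.4   1.1  60.2]
(164, 122) [ 31.7 -64.   -0. ]
(353, 122) [32.  67.5  0. ]
(168, 168) [ 64.4 -64.4  -0. ]
(348, 167.5) [64.3 67.1 -0. ]
(218, 124.5) [ 32.4 -24.3  16. ]
(295, 124.5) [32.5 25.1 16. ]
(218, 74) [  1.6 -24.    8. ]
(295, 74) [ 1.7 24.9  8. ]
```

```bash
python3 -m handwheel '[[[40,-5.2,-0.3,10,0,0,0],[40,0,0,12,0,0,0],[40,0,0,8,0,0,0],[40,0,0,3,0,0,0],[40,0,0,0,0,0,0]]]' >/dev/null
python3 -m handwheel '[[[40,0,0,1,0,0,0],[40,0,0,0.7,0,0,0],[40,0,0,0,0,0,0],[40,0,0,0,0,0,0],[40,0,0,0,0,0,0]]]'
python3 -m handwheel '[[[40,0,0,0.7,0,0,0],[40,0,0,0,0,0,0],[40,0,0,0,0,0,0],[40,0,0,0,0,0,0],[40,0,0,0,0,0,0]]]'
python3 - <<'E'
from h import *
print(deck().T@(env.sense()['eef_pos']-ORG)*1000)
E
```

```text
time: 22.68
eef_pos: [0.4004, -0.3483, 0.0961]
eef_rot: [[-0.844, 0.461, 0.273], [0.439, 0.887, -0.14], [-0.307, 0.002, -0.952]]
wrist_force: [-0.6, -0.7, 0.7]
finger_gap: 0.544
gripper_force: 41.1
time: 23.1
eef_pos: [0.4006, -0.3485, 0.0955]
eef_rot: [[-0.844, 0.461, 0.273], [0.439, 0.888, -0.14], [-0.307, 0.001, -0.952]]
wrist_force: [-2.8, 2.0, 5.6]
finger_gap: 0.546
gripper_force: 43.7
[102.17822026   0.24835118  31.88379873]
```

Contact; release, retreat and check, then plan the bar.

```bash
python3 -m handwheel '[[[40,0,0,0.2,0,0,0],[60,0,0,0,0,0,0],[65,0,0,0,0,0,0],[75,0,0,0,0,0,0],[75,0,0,0,0,0,0]]]' >/dev/null
python3 -m handwheel '[[[75,0,0,-8,0,0,0],[75,0,0,-18,0,0,0],[75,0,0,-20,0,0,0],[75,0,0,-10,0,0,0],[75,0,0,0,0,0,0]]]' >/dev/null
python3 -m handwheel '[[[75,0,0,0,0,0,0],[75,0,0,0,0,0,0],[75,0,0,0,0,0,0],[75,0,0,0,0,0,0],[75,0,0,0,0,0,0]]]'
python3 - <<'E'
from h import *
im,P,s=look('w10')
dplate(im,P,.024,(190,160,335,345))
print(deck().T@(s['eef_pos']-ORG)*1000)
# expected bar centre in world for opening angles
for q in (1.69,1.8,1.9,2.0,1.2,.8,.4,0.):
    a0=np.arctan2(-110,20) # placeholder
    v=np.array([-.110,0,.020]); 
    # down: bar at deck x=90 -> v from hinge
    vz=np.sqrt(.112**2-.110**2); v=np.array([-.110,0,vz]); R=Ro.from_rotvec([0,q,0]).as_matrix(); b=np.array([.2,0,.012])+R@v
    k=b+R@np.array([-.020,0,0])
    print(q,'bar deck',b.round(4),'world',dk(*b).round(3),'knob',dk(*k).round(3), 'knob dir',(deck()@R@[-1,0,0]).round(2))
t=optics.grab_frame('top');cv2.imwrite('pics/top2.png',t);sd=optics.grab_frame('side');cv2.imwrite('pics/side2.png',sd)
PT=optics.camera_params('top');PS=optics.camera_params('side')
# bar mask: dark reddish-brown
for n,im,P in (('top',cv2.imread('pics/top0.png'),PT),('side',cv2.imread('pics/side0.png'),PS)):
    H=cv2.cvtColor(im,cv2.COLOR_BGR2HSV); m=cv2.inRange(H,(3,90,40),(14,220,150)); r=(285,160,350,205) if n=='top' else (236,100,285,135)
    k=np.zeros_like(m);k[r[1]:r[3],r[0]:r[2]]=1;m*=k
    c=max(cv2.findContours(m,0,1)[0],key=cv2.contourArea); print(n,cv2.minAreaRect(c),cv2.contourArea(c))
E
```

```text
time: 24.35
eef_pos: [0.3851, -0.34, 0.1473]
eef_rot: [[-0.845, 0.461, 0.272], [0.44, 0.887, -0.138], [-0.305, 0.003, -0.952]]
wrist_force: [0.2, -0.2, -0.2]
finger_gap: 0.746
gripper_force: 0.0
plate box ((103.56901550292969, 0.4606056213378906), (50.01847839355469, 82.27452850341797), 89.86417388916016) x 62.37476 144.72319 y -24.560162 25.465895 (223, 160, 69, 103)
[101.39793511   0.60110966  86.57982765]
1.69 bar deck [0.234  0.     0.1187] world [ 0.488 -0.394  0.219] knob [ 0.485 -0.392  0.238] knob dir [-0.17  0.09  0.98]
1.8 bar deck [0.2455 0.     0.1143] world [ 0.499 -0.4    0.218] knob [ 0.497 -0.399  0.238] knob dir [-0.08  0.04  1.  ]
1.9 bar deck [0.2555 0.     0.1093] world [ 0.509 -0.405  0.216] knob [ 0.509 -0.405  0.236] knob dir [ 0.01 -0.01  1.  ]
2.0 bar deck [0.2649 0.     0.1033] world [ 0.518 -0.41   0.214] knob [ 0.52  -0.411  0.234] knob dir [ 0.1  -0.05  0.99]
1.2 bar deck [0.1798 0.     0.1222] world [ 0.441 -0.37   0.205] knob [ 0.43  -0.364  0.221] knob dir [-0.56  0.29  0.77]
0.8 bar deck [0.1385 0.     0.1056] world [ 0.411 -0.354  0.177] knob [ 0.395 -0.346  0.186] knob dir [-0.79  0.41  0.47]
0.4 bar deck [0.1069 0.     0.0742] world [ 0.393 -0.345  0.137] knob [ 0.375 -0.336  0.139] knob dir [-0.88  0.46  0.09]
0.0 bar deck [0.09   0.     0.0331] world [ 0.39  -0.343  0.093] knob [ 0.373 -0.334  0.087] knob dir [-0.84  0.44 -0.31]
top ((316.5298156738281, 182.01605224609375), (60.955684661865234, 8.601524353027344), 28.300756454467773) 288.5
side ((256.8108215332031, 115.86488342285156), (13.674992561340332, 37.05481719970703), 53.97262191772461) 130.0
```

```bash
python3 - <<'E'
from h import *
PT=optics.camera_params('top');PS=optics.camera_params('side')
vz=np.sqrt(.112**2-.110**2)
for q in np.arange(1.65,2.06,.05):
    R=Ro.from_rotvec([0,q,0]).as_matrix(); h=np.array([.2,0,.012])
    b=h+R@[-.110,0,vz]; k=b+R@[-.032,0,0]
    print(round(q,2),'top bar',proj(PT,dk(*(b+R@[-.009,0,.0])))[0].round(1),'knobtop',proj(PT,dk(*k))[0].round(1),'side bar ends',proj(PS,dk(*(b+R@[-.009,.07,0])))[0].round(1),proj(PS,dk(*(b+R@[-.009,-.07,0])))[0].round(1))
for n in ('top2','side2'): pass
a=cv2.imread('pics/side2.png')[90:230,225:365]; b=cv2.imread('pics/top2.png')[150:290,230:370]
cv2.imwrite('pics/both.png',np.hstack([cv2.resize(x,(395,395),interpolation=cv2.INTER_CUBIC) for x in (a,b)]))
E
```

```text
1.65 top bar [309.9 193.6] knobtop [310.5 195.1] side bar ends [251.7 130.1] [280.9 108.3]
1.7 top bar [311.1 191.3] knobtop [312.  192.2] side bar ends [249.6 129.4] [279.  107.7]
1.75 top bar [312.4 188.9] knobtop [313.5 189.3] side bar ends [247.6 128.8] [277.  107.2]
1.8 top bar [313.5 186.5] knobtop [315.  186.4] side bar ends [245.5 128.3] [275.1 106.8]
1.85 top bar [314.7 184.2] knobtop [316.4 183.6] side bar ends [243.5 128. ] [273.1 106.5]
1.9 top bar [315.8 181.9] knobtop [317.8 180.8] side bar ends [241.5 127.8] [271.2 106.4]
1.95 top bar [316.9 179.7] knobtop [319.1 178.1] side bar ends [239.6 127.6] [269.3 106.3]
2.0 top bar [318.  177.5] knobtop [320.4 175.4] side bar ends [237.7 127.6] [267.5 106.4]
2.05 top bar [319.  175.4] knobtop [321.7 172.7] side bar ends [235.8 127.7] [265.7 106.5]
```

View pics/both.png

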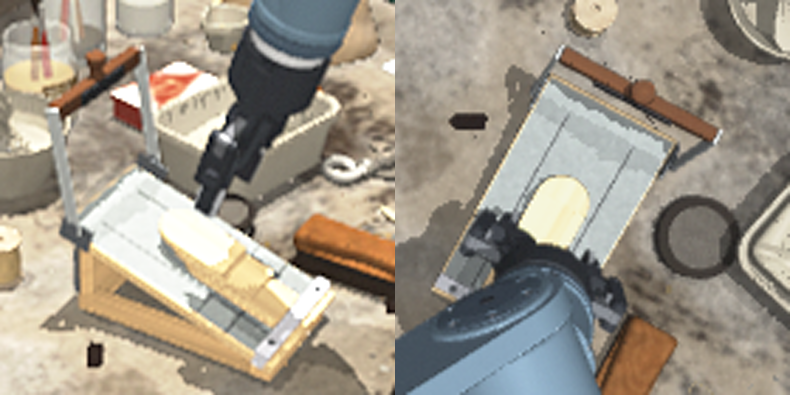

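```bash
python3 - <<'E'
from h import *
to([.40,-.347,.30],down(-27.4),5)
E
```

```text
5 rows of [-8.9, 0.2, -29.4] [0.0004, 0.0622, -0.0002] from [ 0.3852 -0.3403  0.1477] t 24.5 F [0.3 0.5 0.1] gap 0.7509972216440219 0.0
```

```bash
python3 -m handwheel '[[[50,-8.9,0.2,-29.4,0,0.0622,0],[0,-8.9,0.2,-29.4,0,0.0622,0],[0,-8.9,0.2,-29.4,0,0.0622,0],[0,-8.9,0.2,-29.4,0,0.0622,0],[0,-8.9,0.2,-29.4,0,0.0622,0]]]' >/dev/null
python3 -m handwheel '[[[0,0,0,0,0,0,0],[0,0,0,0,0,0,0],[0,0,0,0,0,0,0],[0,0,0,0,0,0,0],[0,0,0,0,0,0,0]]]'
python3 - <<'E'
from h import *
to([.531,-.416,.297],down(-27.4),10)
E
```

```text
time: 25.33
eef_pos: [0.3993, -0.3465, 0.2987]
eef_rot: [[-0.887, 0.461, -0.0], [0.461, 0.887, 0.004], [0.002, 0.003, -1.0]]
wrist_force: [0.3, -0.0, -0.1]
finger_gap: -0.001
gripper_force: 0.0
10 rows of [-14.9, -0.1, 0.2] [0.0003, -0.0002, -0.0001] from [ 0.3993 -0.3465  0.2987] t 25.3333 F [ 0.3 -0.  -0.1] gap -0.001160008051551804 0.0
```

```bash
python3 -m handwheel '[[[0,-15,0,0,0,0,0],[0,-25,0,0,0,0,0],[0,-35,0,0,0,0,0],[0,-35,0,0,0,0,0],[0,-25,0,0,0,0,0]]]' >/dev/null
python3 -m handwheel '[[[0,-14,0,0,0,0,0],[0,0,0,0,0,0,0],[0,0,0,0,0,0,0],[0,0,0,0,0,0,0],[0,0,0,0,0,0,0]]]'
python3 - <<'E'
from h import *
im,P,s=look('w11'); D=deck()
s=env.sense(); tip=np.asarray(s['eef_pos'])+[0,0,-.011]
PT=optics.camera_params('top');PS=optics.camera_params('side')
cv2.imwrite('pics/top3.png',optics.grab_frame('top'));cv2.imwrite('pics/side3.png',optics.grab_frame('side'))
to([.531,-.416,.216],down(-27.4),5)
# bar seen in the wrist view: brown mask
H=cv2.cvtColor(im,cv2.COLOR_BGR2HSV); m=cv2.inRange(H,(3,90,30),(14,230,190))
for c in cv2.findContours(m,0,1)[0]:
    if cv2.contourArea(c)>400: print(cv2.minAreaRect(c),cv2.boundingRect(c))
vz=np.sqrt(.112**2-.110**2)
for q in (1.75,1.8,1.85,1.9,1.95):
    R=Ro.from_rotvec([0,q,0]).as_matrix(); b=np.array([.2,0,.012])+R@[-.110,0,vz]
    print(q,proj(P,[dk(*(b+R@np.array([-.009,y,z]))) for y,z in ((.07,.0015),(-.07,.0015),(0,-.005),(0,.008))]).round(0).tolist(), proj(P,dk(*(b+R@[-.032,0,0]))).round())
E
```

```text
time: 26.17
eef_pos: [0.5314, -0.4156, 0.3003]
eef_rot: [[-0.887, 0.461, 0.001], [0.461, 0.887, 0.002], [0.0, 0.002, -1.0]]
wrist_force: [-0.1, 1.0, -0.3]
finger_gap: -0.004
gripper_force: 0.0
5 rows of [0.1, -0.1, 17.0] [0.0003, 0.0002, -0.0002] from [ 0.5318 -0.4158  0.3009] t 26.3167 F [-0.3 -0.5  0.3] gap -0.002859336311373518 0.0
((34.5, 218.0), (36.0, 69.0), 90.0) (0, 200, 70, 37)
((53.72083282470703, 195.10096740722656), (99.02922058105469, 44.034996032714844), 39.49958801269531) (2, 178, 87, 65)
((254.0, 174.5), (29.0, 182.0), 90.0) (163, 160, 183, 30)
1.75 [[350.0, 154.0], [161.0, 154.0], [256.0, 145.0], [256.0, 163.0]] [[256. 153.]]
1.8 [[349.0, 162.0], [162.0, 162.0], [256.0, 153.0], [256.0, 171.0]] [[256. 164.]]
1.85 [[348.0, 170.0], [163.0, 170.0], [256.0, 161.0], [256.0, 178.0]] [[256. 174.]]
1.9 [[347.0, 177.0], [165.0, 177.0], [256.0, 169.0], [256.0, 185.0]] [[256. 184.]]
1.95 [[346.0, 184.0], [166.0, 184.0], [256.0, 176.0], [256.0, 192.0]] [[256. 193.]]
```

```bash
python3 -m handwheel '[[[0,0,0,20,0,0,0],[0,0,0,25,0,0,0],[0,0,0,25,0,0,0],[0,0,0,13,0,0,0],[0,0,0,5,0,0,0]]]'
python3 -m handwheel '[[[0,4,0,0,0,0,0],[0,6,0,0,0,0,0],[0,6,0,0,0,0,0],[0,6,0,0,0,0,0],[0,6,0,0,0,0,0]]]'
python3 -m handwheel '[[[0,8,0,0,0,0,0],[0,8,0,0,0,0,0],[0,8,0,0,0,0,0],[0,8,0,1,0,0,0],[0,8,0,1,0,0,0]]]'
```

```text
time: 26.73
eef_pos: [0.5312, -0.4147, 0.2095]
eef_rot: [[-0.887, 0.461, -0.002], [0.461, 0.887, 0.005], [0.004, 0.004, -1.0]]
wrist_force: [-0.4, 2.0, -0.6]
finger_gap: -0.0
gripper_force: 0.0
time: 27.15
eef_pos: [0.5077, -0.4035, 0.2144]
eef_rot: [[-0.887, 0.461, 0.004], [0.461, 0.887, -0.001], [-0.004, 0.001, -1.0]]
wrist_force: [1.7, -0.7, 1.4]
finger_gap: 0.001
gripper_force: 0.9
time: 27.57
eef_pos: [0.4711, -0.3838, 0.2098]
eef_rot: [[-0.887, 0.461, 0.001], [0.461, 0.887, 0.002], [0.0, 0.002, -1.0]]
wrist_force: [1.5, -0.5, -0.4]
finger_gap: 0.001
gripper_force: 0.7
```

```bash
python3 -m handwheel '[[[0,8,0,2,0,0,0],[0,8,0,3,0,0,0],[0,8,0,4,0,0,0],[0,8,0,5,0,0,0],[0,7,0,6,0,0,0]]]'
python3 -m handwheel '[[[0,6,0,6,0,0,0],[0,4,0,6,0,0,0],[0,3,0,6,0,0,0],[0,2,0,6,0,0,0],[0,0,0,0,0,0,0]]]'
python3 - <<'E'
from h import *
print('tcp deck',deck().T@(env.sense()['eef_pos']-ORG)*1000)
PS=optics.camera_params('side'); sd=optics.grab_frame('side');cv2.imwrite('pics/side4.png',sd)
H=cv2.cvtColor(sd,cv2.COLOR_BGR2HSV); m=cv2.inRange(H,(3,90,30),(14,230,170)); k=np.zeros_like(m);k[90:200,225:345]=1;m*=k
for c in cv2.findContours(m,0,1)[0]:
    if cv2.contourArea(c)>25: print(cv2.minAreaRect(c))
vz=np.sqrt(.112**2-.110**2)
for q in np.arange(0,1.5,.1):
    R=Ro.from_rotvec([0,q,0]).as_matrix(); b=np.array([.2,0,.012])+R@[-.110,0,vz]
    print(round(q,1),(b*1000).round(),proj(PS,[dk(*(b+R@np.array([0,y,0.008]))) for y in (.07,-.07)]).round(0).tolist())
E
```

```text
time: 27.98
eef_pos: [0.4367, -0.366, 0.1898]
eef_rot: [[-0.887, 0.461, 0.001], [0.461, 0.887, 0.002], [-0.0, 0.002, -1.0]]
wrist_force: [0.7, 0.4, -0.3]
finger_gap: -0.002
gripper_force: 0.1
time: 28.4
eef_pos: [0.4234, -0.3587, 0.1646]
eef_rot: [[-0.887, 0.461, -0.0], [0.461, 0.887, 0.004], [0.002, 0.003, -1.0]]
wrist_force: [-0.6, 0.3, 0.3]
finger_gap: -0.004
gripper_force: 0.0
tcp deck [147.26391652   1.60957647  89.87514842]
((336.6123962402344, 177.29129028320312), (18.422164916992188, 7.517868995666504), 28.300758361816406)
((304.1830139160156, 160.79054260253906), (13.821640014648438, 36.05912399291992), 47.48955154418945)
((270.4117431640625, 130.14706420898438), (17.32135581970215, 6.002450466156006), 30.963754653930664)
0.0 [90.  0. 33.] [[288.0, 186.0], [314.0, 160.0]]
0.1 [93.  0. 44.] [[289.0, 182.0], [314.0, 157.0]]
0.2 [96.  0. 55.] [[288.0, 178.0], [314.0, 153.0]]
0.3 [101.   0.  65.] [[288.0, 174.0], [314.0, 149.0]]
0.4 [107.   0.  74.] [[287.0, 170.0], [313.0, 145.0]]
0.5 [114.   0.  83.] [[285.0, 166.0], [312.0, 141.0]]
0.6 [121.   0.  92.] [[283.0, 162.0], [310.0, 137.0]]
0.7 [129.   0.  99.] [[281.0, 158.0], [308.0, 134.0]]
0.8 [138.   0. 106.] [[279.0, 154.0], [306.0, 130.0]]
0.9 [148.   0. 111.] [[276.0, 150.0], [303.0, 127.0]]
1.0 [158.   0. 116.] [[273.0, 147.0], [300.0, 123.0]]
1.1 [169.   0. 120.] [[269.0, 143.0], [297.0, 120.0]]
1.2 [180.   0. 122.] [[266.0, 140.0], [294.0, 118.0]]
1.3 [191.   0. 124.] [[262.0, 138.0], [290.0, 115.0]]
1.4 [202.   0. 124.] [[258.0, 136.0], [287.0, 113.0]]
```

```bash
python3 -m handwheel '[[[0,-3,0,-20,0,0,0],[0,10,0,-15,0,0,0],[0,15,0,0,0,0,0],[0,13,0,0,0,0,0],[0,0,0,0,0,0,0]]]'
python3 -m handwheel '[[[0,0,0,0,0,0,0],[0,0,0,0,0,0,0],[0,0,0,0,0,0,0],[0,0,0,0,0,0,0],[0,0,0,0,0,0,0]]]'
python3 - <<'E'
from h import *
sd=optics.grab_frame('side');cv2.imwrite('pics/side5.png',sd)
H=cv2.cvtColor(sd,cv2.COLOR_BGR2HSV); m=cv2.inRange(H,(3,90,30),(14,230,170)); k=np.zeros_like(m);k[90:200,225:345]=1;m*=k
for c in cv2.findContours(m,0,1)[0]:
    if cv2.contourArea(c)>25: print(cv2.minAreaRect(c))
to([.391,-.344,.115],down(-27.4),5)
E
```

```text
time: 28.87
eef_pos: [0.3923, -0.3429, 0.2017]
eef_rot: [[-0.887, 0.461, 0.001], [0.461, 0.887, 0.001], [-0.0, 0.002, -1.0]]
wrist_force: [0.2, 0.2, 0.3]
finger_gap: -0.0
gripper_force: 0.0
time: 29.28
eef_pos: [0.3934, -0.3436, 0.2011]
eef_rot: [[-0.888, 0.461, 0.001], [0.461, 0.888, 0.002], [-0.0, 0.002, -1.0]]
wrist_force: [-0.6, -0.4, 0.4]
finger_gap: 0.001
gripper_force: 0.0
((336.6123962402344, 177.29129028320312), (18.422164916992188, 7.517868995666504), 28.300758361816406)
((304.5000305175781, 176.50001525878906), (14.142135620117188, 36.769554138183594), 45.0)
((271.6000061035156, 130.8000030517578), (19.677398681640625, 6.260990142822266), 26.56505012512207)
5 rows of [0.4, -0.3, 17.2] [0.0004, 0.0, -0.0001] from [ 0.3934 -0.3436  0.2011] t 29.3333 F [ 0.3 -0.4 -0.6] gap -0.004297732821967525 0.0
```

```bash
python3 -m handwheel '[[[0,0,0,25,0,0,0],[0,0,0,30,0,0,0],[0,0,0,20,0,0,0],[0,0,0,6,0,0,0],[0,0,0,0,0,0,0]]]'
python3 -m handwheel '[[[0,0,0,3,0,0,0],[0,0,0,2,0,0,0],[0,0,0,0,0,0,0],[0,0,0,0,0,0,0],[0,0,0,0,0,0,0]]]'
python3 -m handwheel '[[[0,0,0,2,0,0,0],[0,0,0,1,0,0,0],[0,0,0,0,0,0,0],[0,0,0,0,0,0,0],[0,0,0,0,0,0,0]]]'
```

```text
time: 29.75
eef_pos: [0.3925, -0.3422, 0.1184]
eef_rot: [[-0.887, 0.461, -0.001], [0.461, 0.887, 0.005], [0.003, 0.004, -1.0]]
wrist_force: [0.2, 0.1, -0.4]
finger_gap: -0.002
gripper_force: 0.0
time: 30.17
eef_pos: [0.3936, -0.3438, 0.1161]
eef_rot: [[-0.887, 0.461, 0.002], [0.461, 0.887, 0.0], [-0.002, 0.001, -1.0]]
wrist_force: [0.4, -0.1, 0.3]
finger_gap: -0.001
gripper_force: 0.0
time: 30.58
eef_pos: [0.3937, -0.3439, 0.1133]
eef_rot: [[-0.887, 0.461, 0.002], [0.461, 0.887, 0.0], [-0.002, 0.001, -1.0]]
wrist_force: [-1.4, 1.0, 6.5]
finger_gap: -0.001
gripper_force: 3.2
```

Pressed firmly on the seated bar (contact where expected). Retreat and take a last look.

```bash
python3 -m handwheel '[[[0,0,0,-10,0,0,0],[0,0,0,-30,0,0,0],[0,0,0,-40,0,0,0],[0,30,0,-40,0,0,0],[0,35,0,-30,0,0,0]]]' >/dev/null
python3 -m handwheel '[[[0,30,0,0,0,0,0],[0,20,0,0,0,0,0],[0,0,0,0,0,0,0],[0,0,0,0,0,0,0],[0,0,0,0,0,0,0]]]'
python3 - <<'E'
from h import *
a=optics.grab_frame('side'); b,P,s=look('w12'); cv2.imwrite('pics/side6.png',a)
a=a[90:230,225:365]
cv2.imwrite('pics/fin.png',np.hstack([cv2.resize(a,(384,384),interpolation=cv2.INTER_CUBIC),b[:,70:480]]))
E
```

```text
time: 31.42
eef_pos: [0.2988, -0.2948, 0.2532]
eef_rot: [[-0.887, 0.461, 0.002], [0.461, 0.887, 0.0], [-0.002, 0.001, -1.0]]
wrist_force: [-0.3, -0.2, -0.2]
finger_gap: -0.0
gripper_force: 0.0
```

View pics/fin.png

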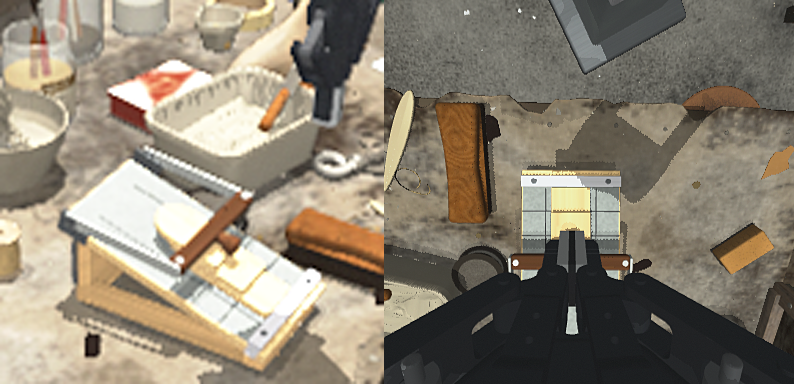

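The picture shows the bar lying across the three lapped plates. In the wrist half, the long plate's tail sits at the ledge (about row 187) and the middle one's on the first line (about row 211). The robot is clear.

```bash
python3 -c "
from rig import job
print(job.hand_in())"
```

```text
the job is handed in; nothing more can be done
None
```

The three plates are lapped on the deck with the hold-down bar resting on them, and the job was handed in at about 31.5 s; hand-in returned no verdict. By the wrist camera, the long, middle and short tails sit at about 1, 32 and 64–65 mm up the slope, all within 1 mm of the centre line.

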